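Bring a crown up to the height gauge with the coarse wheel, then the fine knob

ROBOT

A 7-joint arm with a two-finger parallel gripper is mounted at the origin on the work surface. World frame = base frame: x ahead of the robot, y to its left, z up, the work surface at z = 0. Lengths are in m, angles in rad, forces in N, time in s.
With the tool pointing down it reaches from about 0.425 to 1.025 m from the base axis. Payload 9.4 kg.
Tool frame: the origin (TCP) lies midway between the tips of the shut fingers; the grasp point (between the pads) lies 19 mm behind it; z points along the fingers, y is the direction in which the jaws open and shut (so a half turn about z gives the same grasp; the last joint's range is limited). The gripper opens to 93 mm and grips with 3 to 60 N. Pads are 15 mm wide; open, the fingers measure 128 mm over their backs; the gripper's body (75 mm by 188 mm) begins 65 mm behind the grasp point.
Start: joints at [1.075, 0.599, -0.003, 1.599, 0.002, 0.943, -0.08], TCP at [0.295, -0.662, 0.219] pointing down, gripper open.
Joint ranges: [-2.57, 2.57], [-0.35, 1.97], [-1.29, 1.29], [0.11, 2.56], [-1.05, 4.19], [0.11, 1.86], [-2.63, 2.63]. Speed limits (rad/s): [2.22, 2.22, 3.01, 3.01, 3.14, 3.14, 3.14].

INTERFACE

Orientations are given as a unit quaternion [w, x, y, z].
In Python, from station import r gives the robot as it stands.
- The arm moves only by the tool drive_tool, never from a script. Its argument "moves" is a list of rows, each a list of 5 numbers: the finger opening in mm, from 0 to 93, then the shift along the world's x, y, z in units of 50 mm (1.0 is 50 mm), then the turn about the world's z in degrees. A call has 1 to 20 rows; each row shifts and turns the commanded pose from where the row before left it; what a row does not reach is not made up. A row lasts 1/10 s, in which the tool goes at most 50 mm and 8.59 degrees, less where a joint would pass 70% of its speed; a pose out of reach is approached as far as the arm can. A call is refused whole if a number of a shift passes 1 or a number of a turn 8.59, either way. A call with a gripper value outside its range is refused whole. The fingers move at their own pace and stop on an object; "newtons" is the grip in N (left out, the last holds). Time passes only in rows, so rows that do not move let the fingers close. It gives the time, the measured TCP pose, the force and the opening at its end, in the units of the state.
- r.observe(): the state, without advancing time (a new reading comes with each control period).
- r.snapshot(name): name is "scene" or "top" or "wrist"; returns a dict with "pixels" (480x640x3 uint8, red, green, blue), "depth" (480x640 float32, m along the optical axis (not along the pixel's ray), 0 where there is no reading), "fx", "fy", "cx", "cy" (pixels), "rvec" (rotation vector, rad) and "tvec" (3), from world to camera coordinates, as OpenCV has them; the wrist camera has in their place "mount" (4x4, takes a point from camera to tool coordinates, whose origin is the TCP and whose axes are the flange's). Camera axes: x right, y down, z forward; pixel columns grow to the right and rows downward; lengths in m; the calibration is good to about 2 mm. The wrist camera is an equidistant fisheye: a pixel r from the principal point sees the ray r / f radians off the axis. A picture is of the moment at which its call begins: read the wrist's pose just before it.
- r.job_done(): hands the job in, once; it reports no verdict.
The state is a dict: "t": time; "q": joint angles; "joint_vel": joint speeds; "joint_torque": joint torques, N m; "tool_pos": TCP position; "tcp_rot": TCP orientation; "wrist_force": force on the tool from outside, world axes, zero at the start; "wrist_torque": the same for the moment, N m; "opening": finger opening in m.
Only numpy, scipy, OpenCV 4.12 (cv2) and the standard library are available. Lean on these libraries where they do the work, as an engineer would, in place of code of your own. Each camera call takes 0.05 s, during which the arm holds its last target.

TASK

Measure the height of the crown on the clamped jaw model: with the big pegged coarse wheel alone raise the model until the crown stands 2 to 6 mm below the gauge's foot without touching it, pause there for a moment, then with the small blue fine knob on top alone lower the gauge onto the crown until the dial's needle rests in the green sector, never in the red. Work only by the wheel and the knob: keep your hands off the model, its lift and the gauge head, leave the other things where they are, and let go at the end.

Things in the scene. Friction and masses are not known exactly. Their poses are not given: they have to be found in the camera images.
- gauge_base: Crown height gauge: white plinth 180 (x) x 500 (y) x 60 mm high, fixed; place and yaw vary. Origin: centre of its underside; x away from the robot, y to its left. Seen in its frame: coarse wheel and fine knob on one upright axis at (0, -140) mm, crown and gauge foot at (0, 70), a 36 mm square steel column, 370 mm high, at (0, 215).
- wheel_axis (a point): Point on the upright common axis of wheel and knob, level with the wheel's top face, 74 mm above the table.
- coarse (a joint): Angle of the coarse wheel, rad, 0 to 10 (stop to stop), starts between 0 and 1. Positive = counter-clockwise from above = raises the lift, 8.0 mm per rad. Friction 0.12 N m (about 2 N at a peg); it stays where it is left. A closed fingertip dipped between two pegs can push one round in a circle.
- peg (a point): Top centre of one of the coarse wheel's four black upright push pegs, 12 mm thick, evenly spaced on a 62 mm radius, from 74 to 104 mm above the table. The wheel is a grey disc 148 mm across, top face 74 mm above the table. This peg stands at the coarse angle from the stand's x axis, counter-clockwise from above.
- fine (a joint): Angle of the fine knob, rad, 0 to 6 (stop to stop), starts between 0 and 0.4. Positive = counter-clockwise from above = lowers the gauge with its foot, 1.9 mm per rad. Friction 0.05 N m; turns independently of the wheel and stays where it is left. It needs more than one grip: let go, turn back, grip again.
- knob_top (a point): Top centre of the fine knob: blue, ribbed, round, 38 mm in diameter; its grip part lies 88 to 122 mm above the table, on an 18 mm shaft through the centre of the wheel.
- needle (a joint): Dial needle angle, rad: 0 at rest (pointing along the stand's x), growing clockwise from above, 0.4 rad per mm that the foot is pushed in. Green sector of the dial: 0.6 to 1.4 (pushed in 1.5 to 3.5 mm); red: from 1.8. Red needle 25 mm long on a white dial, 68 mm across, facing up.
- gauge_head: Fixed part of the gauge head: blue clamp on the column, holding the quill, which carries dial, stem and plunger down by 1.9 mm per rad of the fine knob. Origin: on the column's axis, clamp's underside; axes as the stand's. Clamped at varying height (origin 225 to 253 mm above the table). Hands off, dial and plunger included.
- foot (a point): Centre of the lower face of the gauge's foot, a 14 mm steel disc straight above the crown. At rest, with the fine knob at 0, it is 50 mm below the gauge head's origin; it comes down with the fine knob, and is pushed up into the quill by the crown (travel 6 mm, light spring of 1.2 to 3 N).
- carriage: Lift: grey coarse carriage on the column, 64 x 60 x 45 mm, with the aluminium stage and the plaster jaw model clamped on it. Origin: on the column's axis, carriage's underside. Moves only up and down, by the coarse wheel. Hands off, model included.
- crown_top (a point): Top centre of the brass-coloured crown (14 mm wide) at the front of the plaster jaw model on the lift; 55 mm above the carriage's origin. Moved by the coarse wheel only.
- bur_tin: low steel tin, 80 x 45 x 18 mm, on the stand between wheel and lift; bystander. Origin: centre of its underside.
- mixing_pad: white paper mixing pad 100 x 140 x 12 mm, fixed; bystander. Origin: centre of its underside.
- spatula: green-handled spatula 170 mm long lying on the pad; bystander. Origin: centre of its underside.
- spare_model: second plaster jaw model, 70 x 66 x 42 mm, loose on the table; bystander. Origin: centre of its underside.
- mixing_bowl: blue mixing bowl, 110 mm wide, 55 mm high; bystander. Origin: centre of its underside.
- powder_jar: amber jar, 64 mm wide, 75 mm high; bystander. Origin: centre of its underside.

How it is judged:
By the outcome, as a careful person would: the job done as asked, in the order asked, and still so for the second after the job is handed in, with the robot touching nothing.
It also fails if it takes over 72 s, if anything falls off the work surface, if the arm or the gripper's body presses on something with over 40 N, if the wrist force passes 120 N, or if a joint passes its speed limit or range.

## Working session

There is one attempt and no reset: what is moved stays moved. The work goes in short steps, Python scripts to look and compute and a tool call to move; the robot and the scene stay as the last step left them, time stands still between calls to the robot, and variables do not carry over. Pictures are saved under pics/ and viewed, and the job is handed in when it is done.

Besides the shell and the picture viewer there is one more tool, called after ">>>" as name([rows], argument=value, ...), one row to a line, values as JSON. drive_tool: Moves the arm, as the interface text tells. Its arguments: {"type":"object","properties":{"moves":{"type":"array"},"newtons":{"type":"number"}},"required":["moves"]}

```bash
mkdir -p pics; ls; cat > h.py <<'E'
import numpy as np,cv2
from station import r
def snap(n,f):
    o=r.observe(); s=r.snapshot(n); cv2.imwrite(f'pics/{f}.png',s['pixels'][:,:,::-1]); np.savez(f'pics/{f}.npz',**s); return o,s
def world(s):
    R=cv2.Rodrigues(np.array(s['rvec'],float))[0];t=np.array(s['tvec'],float).reshape(3)
    v,u=np.mgrid[0:480,0:640];d=s['depth']
    P=np.stack([(u-s['cx'])/s['fx']*d,(v-s['cy'])/s['fy']*d,d],-1)
    return (P-t)@R
def cast(s,u,v,z):
    R=cv2.Rodrigues(np.array(s['rvec'],float))[0];t=np.array(s['tvec'],float).reshape(3)
    c=-R.T@t; d=R.T@np.array([(u-s['cx'])/s['fx'],(v-s['cy'])/s['fy'],1]); return c+d*(z-c[2])/d[2]
E
python3 - <<'E'
from h import *
o,s=snap('scene','scene0'); o,s2=snap('top','top0')
print(o)
for s in(s,s2): print({k:s[k] for k in('fx','fy','cx','cy','rvec','tvec')},(s['depth']>0).mean())
E
```

```text
pics
{'t': 0.05, 'q': array([ 1.07531085,  0.60017133, -0.0025606 ,  1.60009702,  0.00174525,
        0.94291488, -0.07979704]), 'joint_vel': array([ 0.00035807,  0.00044508,  0.00126079, -0.00131845, -0.00020805,
       -0.00021844, -0.00125696]), 'joint_torque': array([ 3.86613363e-03, -7.67279148e+01,  1.50272280e+00, -2.53220004e+01,
       -5.25140064e-02,  1.36475658e-02, -9.63604492e-06]), 'tool_pos': array([ 0.29463378, -0.6619044 ,  0.21773806]), 'tcp_rot': array([-7.66214024e-04,  9.78152489e-01,  2.07887175e-01, -2.09509603e-04]), 'wrist_force': array([-0.02441929,  1.11620037,  0.12589062]), 'wrist_torque': array([0.01107108, 0.04831203, 0.0136889 ]), 'opening': 0.09318459044054077}
{'fx': 532.341097735719, 'fy': 532.341097735719, 'cx': 318.5437984544413, 'cy': 238.36341656003268, 'rvec': array([ 1.58134993,  2.00332435, -0.80764383]), 'tvec': array([ 0.11394358, -0.271084  ,  1.71171146])} 0.9961686197916667
{'fx': 571.1298577732464, 'fy': 571.1298577732464, 'cx': 312.4268519290854, 'cy': 237.1972335510585, 'rvec': array([ 2.17651971, -2.19521778,  0.03695641]), 'tvec': array([0.02241392, 0.58493513, 1.32153119])} 0.996064453125
```

View pics/scene0.png

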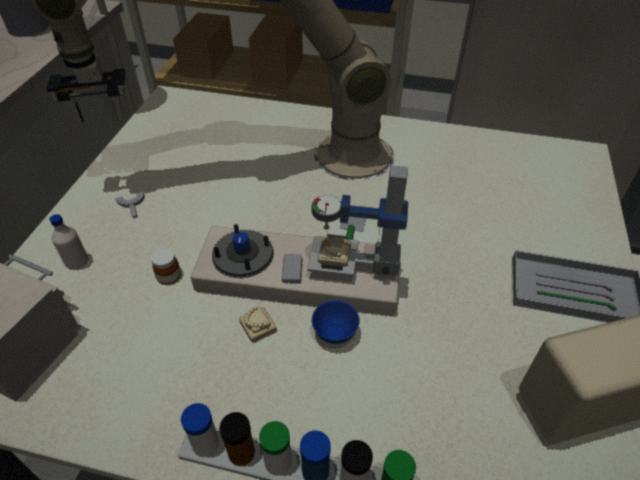

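View pics/top0.png

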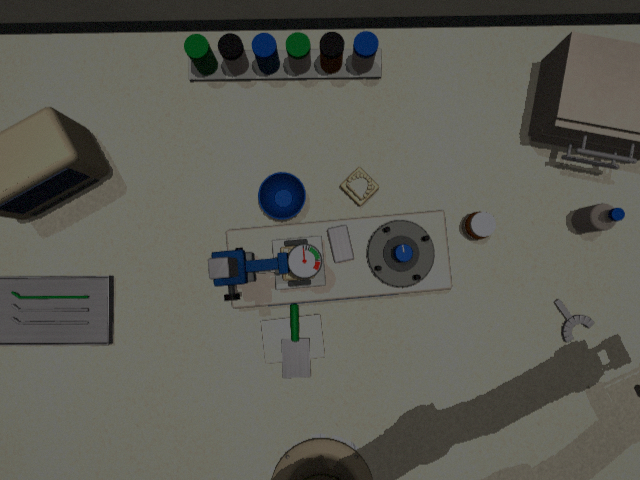

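The scene view shows the stand mid-picture (wheel ~(242,253), dial (327,207), column (398,180)). The top view shows the knob at ~(403,253), pegs at ~(387,230), (424,238), (417,277), (379,268), and the dial at (304,260). Next I'll measure these.

```bash
cat > m.py <<'E'
from h import *
def load(f): return dict(np.load(f'pics/{f}.npz'))
def blobs(mask,mn=5):
    n,l,st,c=cv2.connectedComponentsWithStats(mask.astype(np.uint8));return [(c[i],st[i],l==i) for i in range(1,n) if st[i,4]>=mn]
E
python3 - <<'E'
from m import *
s=load('top0');W=world(s);p=s['pixels'].astype(int)
b=(p[...,2]>1.6*p[...,0])&(p[...,2]>60)
for c,st,m in blobs(b,30): 
  w=W[m]; print('blue',c,st[4],np.median(w,0),np.percentile(w[:,2],[5,95]))
sub=(slice(215,295),slice(360,445))
v=np.zeros((480,640),bool);v[sub]=True
dk=v&(p.max(2)<45)
for c,st,m in blobs(dk): print('dark',c,st[4],np.median(W[m],0),W[m][:,2].max(),cast(s,*c,.104))
k=v&b; z=W[...,2]
m=v&b&(z>.112);c=np.argwhere(m)[:,::-1].mean(0);print('knob',c,cast(s,*c,.122),z[m].max())
# wheel grey
g=v&(abs(z-.074)<.006); pts=W[g]; (cx,cy),rad=cv2.minEnclosingCircle(pts[:,:2].astype(np.float32)); print('wheel',cx,cy,rad)
# plinth
g=(abs(z-.06)<.006)&(np.abs(W[...,0]-.55)<.3)
bl=max(blobs(g,100),key=lambda t:t[1][4]); print(cv2.minAreaRect(W[bl[2]][:,:2].astype(np.float32)))
print(np.median(W[bl[2]],0))
im=s['pixels'][200:310,200:460,::-1];cv2.imwrite('pics/t0c.png',cv2.resize(im,None,fx=3,fy=3,interpolation=2))
s=load('scene0');im=s['pixels'][160:310,180:420,::-1];cv2.imwrite('pics/s0c.png',cv2.resize(im,None,fx=3.3,fy=3.3,interpolation=2))
E
```

```text
blue [365.62632696  42.7940552 ] 471 [ 1.00032456 -0.10416076  0.13313733] [0.12937158 0.13710064]
blue [263.48497854  44.39699571] 466 [0.99980832 0.11768838 0.13328418] [0.12945669 0.13754313]
blue [281.03433476 196.02145923] 233 [0.67634587 0.08786042 0.05446284] [0.04977088 0.05917358]
blue [282.05503145 197.91352201] 636 [0.67912222 0.08874697 0.00924711] [0.00239071 0.0177197 ]
blue [617.87596899 213.6744186 ] 129 [ 0.61998963 -0.61873389  0.15971436] [0.1565938  0.16317224]
blue [403.69369369 252.53153153] 222 [ 0.54391981 -0.18066337  0.1216605 ] [0.11729869 0.12560918]
blue [232.95076923 262.83384615] 325 [0.53555275 0.15863269 0.26671241] [0.26319872 0.27026257]
blue [282.40588235 262.55882353] 170 [0.52427569 0.07004952 0.2760729 ] [0.2731779  0.27872416]
blue [261.39143731 264.57186544] 327 [0.52020977 0.11189476 0.25504024] [0.2514093  0.25846839]
blue [218.82352941 281.74509804] 51 [0.48844026 0.19087806 0.26661042] [0.2642513  0.26950336]
dark [385.87179487 229.28205128] 39 [ 0.59684409 -0.14522494  0.0994978 ] 0.10595889533849262 [ 0.59630975 -0.14463523  0.104     ]

[... 1633 characters left out ...]
0.18311858  0.104     ]
dark [397.66666667 269.83333333] 6 [ 0.5072499  -0.17192933  0.07600949] 0.08094884284393881 [ 0.50776914 -0.16890604  0.104     ]
dark [416.15555556 276.97777778] 45 [ 0.49180812 -0.20938063  0.09964649] 0.10624307874950588 [ 0.4919695 -0.2086851  0.104    ]
dark [382.2 280.8] 5 [ 0.48300971 -0.13896622  0.06749522] 0.07215211146998929 [ 0.48425592 -0.13502219  0.104     ]
knob [403.6803653  252.64840183] [ 0.54456717 -0.18001473  0.122     ] 0.1273941242496711
wheel 0.5579600930213928 -0.19458737969398499 0.09477025270462036
((0.5328654050827026, -0.04048404097557068), (0.17977473139762878, 0.499185711145401), 4.701927185058594)
[ 0.52385038 -0.04372687  0.05978928]
```

View pics/t0c.png

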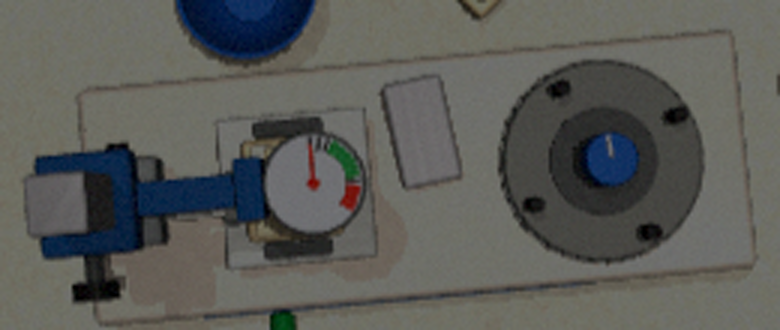

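View pics/s0c.png

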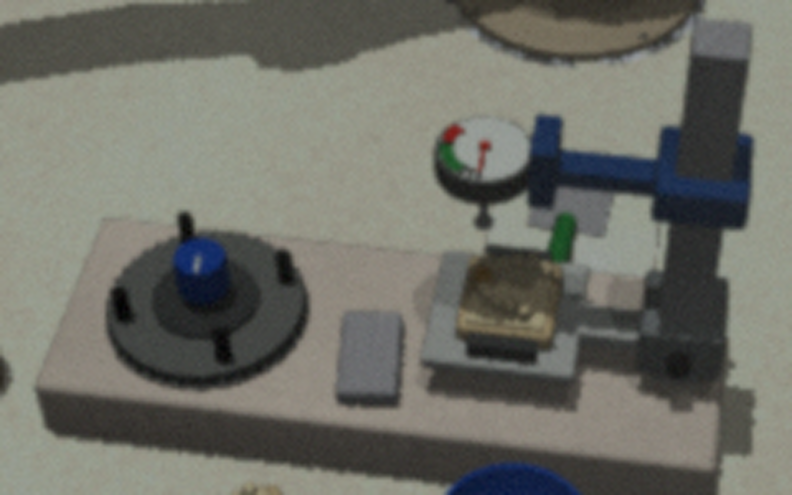

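```bash
python3 - <<'E'
from m import *
s=load('scene0');W=world(s)
im=s['pixels'][190:270,300:380,::-1];cv2.imwrite('pics/s0d.png',cv2.resize(im,None,fx=7,fy=7,interpolation=2))
for u,v in [(326,226),(326,228),(330,240),(345,245),(335,250),(398,210)]: print(u,v,W[v,u])
o,s=snap('wrist','w0'); print(s['mount'],s['fx'],s['cx'],s['cy'],o['tool_pos'])
E
```

```text
326 226 [0.52714533 0.02712151 0.19032674]
326 228 [0.53309438 0.02848936 0.18998244]
330 240 [0.51516974 0.03456817 0.13359805]
345 245 [0.51418246 0.07098442 0.12420234]
335 250 [0.53482172 0.0511791  0.12352976]
398 210 [0.53106928 0.18330059 0.27765902]
[[ 1.58242126e-03 -9.72033299e-01 -2.34837733e-01  6.62355673e-02]
 [ 9.99998429e-01  1.72563522e-03 -4.04347830e-04 -3.34562987e-04]
 [ 7.98283819e-04 -2.34836724e-01  9.72034503e-01 -1.66917652e-01]
 [ 0.00000000e+00  0.00000000e+00  0.00000000e+00  1.00000000e+00]] 371.64829954431775 322.19405459208315 236.71508775625642 [ 0.2946602  -0.66192229  0.21786749]
```

View pics/s0d.png

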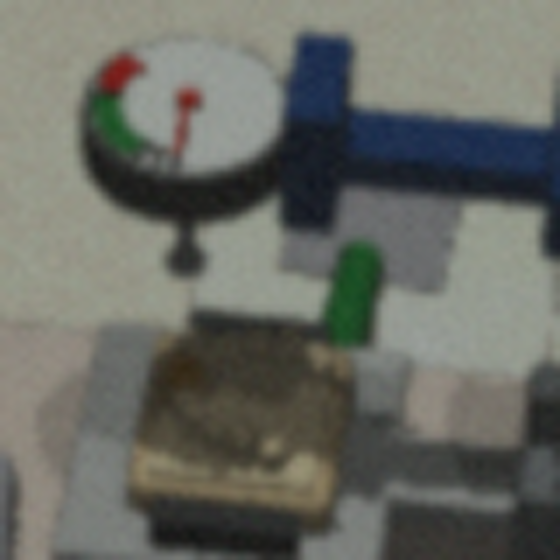

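View pics/w0.png

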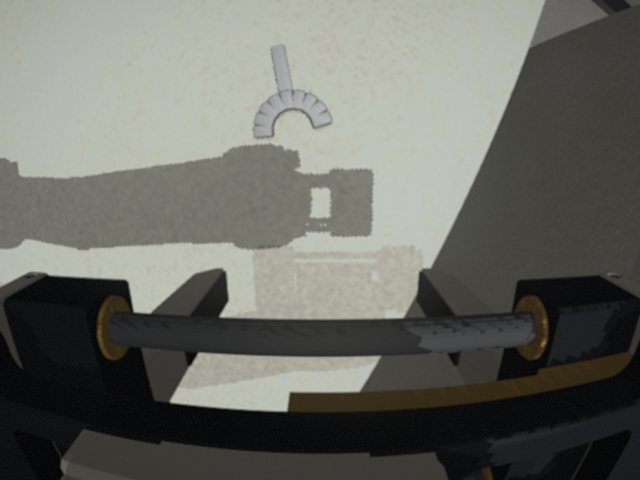

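```bash
python3 - <<'E'
from m import *
s=load('scene0');W=world(s)
for z in (.12,.13,.14,.15,.16,.17,.18,.19,.2):
  print(z,cv2.projectPoints(np.array([[.5272,.0293,z]]),s['rvec'],s['tvec'],np.array([[s['fx'],0,s['cx']],[0,s['fy'],s['cy']],[0,0,1]]),None)[0].ravel())
z=W[...,2]
np.set_printoptions(linewidth=220)
print((z[222:256:1,318:346:2]*1000).astype(int))
print((W[222:256:1,318:346:2,0]*1000).astype(int))
E
```

```text
0.12 [326.65514607 247.13967518]
0.13 [326.69220618 244.26134199]
0.14 [326.72969377 241.34980795]
0.15 [326.76761627 238.40449529]
0.16 [326.80598131 235.42481273]
0.17 [326.84479667 232.41015514]
0.18 [326.88407032 229.35990309]
0.19 [326.92381044 226.27342243]
0.2 [326.96402539 223.15006386]
[[  1  -2   1  -4 205   1  11   8  10   9  10 231 228 226]
 [  0  -2   0   3 202  -3  14  13  10  11  16  11  12   9]
 [  0   2  -2  -3 197   0  11  12  11   8  11  10  11  13]
 [  3   0   0 188 199 190   7  12   8  11   9  19  10  15]
 [ -2   3  -1 189 190 189   8  14  13  14  10  12  16  18]
 [ -2  -4   3 191 191 191  14   8  12  10  15  11  11  13]
 [  1   0   1 186 189 187  11   8  12  12  14  15  13  16]
 [  1   0  -1   0 191  12  13  13  12   9  11  14   5   9]
 [ -2   0  -2  -1  -5  13  12  10  14  12  11   4  10  18]
 [ -1   1   1  -2   1  11  10  11  17  14  10   9  10   9]
 [ -2   2   0   0   0  10  13  12   9  13  12  16   9  15]
 [ -1  -3  -1   0  -2   7  12  11   9  15  10  10  11  11]
 [  0  -1  -3  -3  -4 114 114  15   7  14   9   9  14  11]
 [  3  -4  -3   0   1 113 116 116 113
[... 2509 characters left out ...]
0 516 531 529 530 517 514 515 511 512 511 511 511]
 [508 508 521 535 534 529 517 520 517 517 511 514 513 512]
 [509 506 523 535 538 535 521 519 523 521 520 517 517 515]
 [513 526 530 537 537 536 524 523 527 525 524 522 517 521]
 [517 529 530 536 541 539 530 529 526 527 528 525 527 523]
 [519 532 534 534 541 542 541 532 531 529 528 527 529 528]
 [524 536 540 539 542 544 546 546 535 534 532 530 529 531]
 [526 538 545 539 543 545 547 548 547 536 534 534 532 528]
 [530 542 547 546 545 547 549 550 551 547 548 539 536 534]
 [533 548 549 548 545 548 551 552 552 546 553 550 538 537]
 [537 550 554 550 552 550 552 551 553 547 554 552 543 544]
 [540 554 555 554 554 550 550 550 557 549 556 550 544 544]]
```

The scene view shows the foot at ~(327,227), z ≈ 0.187, and the crown top at ~(327,242), z ≈ 0.138. That puts the gap near 48 mm, to be refined later. The axis is at (0.5445, -0.1795), yaw 4.7°, with pegs at about 32° plus multiples of 90° in world. I'll move to above the wheel now.

>>> drive_tool([
  [0,0.41,0.62,0,4.7],
  [0,0.41,0.62,0,4.7],
  [0,0.41,0.62,0,4.7],
  [0,0.41,0.62,0,4.7],
  [0,0.41,0.62,0,4.7],
  [0,0.41,0.62,0,4.7],
  [0,0.41,0.62,0,4.7],
  [0,0.41,0.62,0,4.7],
  [0,0.41,0.62,0,4.7],
  [0,0.41,0.62,0,4.7],
  [0,0.41,0.62,0,4.7],
  [0,0.41,0.62,0,4.7],
  [0,0.41,0.62,0,4.7],
  [0,0.41,0.62,0,4.7],
  [0,0.41,0.62,0,4.7],
  [0,0,0,0,0],
  [0,0,0,0,0],
], newtons=15)

```text
t: 1.85
tool_pos: [0.6025, -0.1966, 0.2183]
tcp_rot: [-0.0, 0.678, 0.735, -0.0]
wrist_force: [-0.5, 0.4, 0.1]
opening: 0.0001
```

```bash
python3 - <<'E'
from m import *
o,s=snap('wrist','w1'); print(o['t'],o['tool_pos'],o['tcp_rot'],o['q'],o['opening'],o['wrist_force'])
E
```

```text
1.85 [ 0.60245869 -0.19656529  0.21826098] [-2.76344880e-04  6.78362645e-01  7.34727181e-01 -1.26864056e-04] [ 0.47276959  0.51210716 -0.36639651  1.80207535  0.23157743  0.8701867
  0.07873139] 0.00014012095889172972 [-0.5401145   0.4171997   0.12915481]
```

View pics/w1.png

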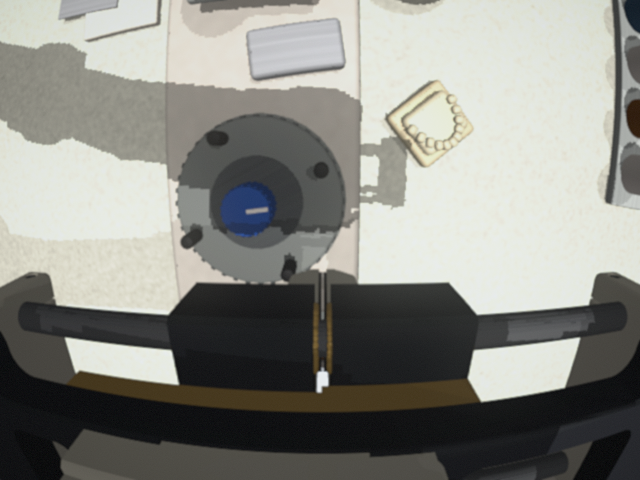

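The wrist view shows the knob at (248,208), pegs at (321,170), (216,139), (191,238), (288,268), and the spare model clear of the wheel. I'll cross-check the axis from this view.

```bash
cat >> m.py <<'E'
from scipy.spatial.transform import Rotation as Ro
def wray(o,s,u,v):
    x,y=u-s['cx'],v-s['cy'];r_=np.hypot(x,y);th=r_/s['fx']
    k=np.where(r_>0,np.sin(th)/np.maximum(r_,1e-9),1/s['fx'])
    d=np.stack([x*k,y*k,np.cos(th)],-1)
    q=o['tcp_rot'];R=Ro.from_quat([q[1],q[2],q[3],q[0]]).as_matrix();M=np.array(s['mount'])
    return R@M[:3,3]+o['tool_pos'], d@M[:3,:3].T@R.T, d
def wcast(o,s,u,v,z):
    c,d,_=wray(o,s,u,v);return c+d*(z-c[2])/d[2]
def wproj(o,s,P):
    q=o['tcp_rot'];R=Ro.from_quat([q[1],q[2],q[3],q[0]]).as_matrix();M=np.array(s['mount'])
    p=M[:3,:3].T@(R.T@(np.array(P)-o['tool_pos'])-M[:3,3]);th=np.arctan2(np.hypot(p[0],p[1]),p[2])
    return np.array([s['cx'],s['cy']])+s['fx']*th*p[:2]/np.hypot(p[0],p[1])
def wworld(o,s):
    v,u=np.mgrid[0:480,0:640].astype(float);c,d,dc=wray(o,s,u,v)
    return c+d*(s['depth']/dc[...,2])[...,None]
E
python3 - <<'E'
from m import *
s=load('w1');o=r.observe();W=wworld(o,s);p=s['pixels'].astype(int);z=W[...,2]
b=(p[...,2]>1.6*p[...,0])&(p[...,2]>50)&(z>.117)&(z<.13)
c=np.argwhere(b)[:,::-1].mean(0);print('knob',c,wcast(o,s,*c,.122),b.sum())
A=wcast(o,s,*c,.122)
for u,v in [(323,170),(210,138),(186,243),(285,277)]:
  P=wcast(o,s,u,v,.104); print(P,np.degrees(np.arctan2(P[1]-A[1],P[0]-A[0])),np.hypot(*(P-A)[:2]),W[v,u])
E
```

```text
knob [245.18514698 210.31975245] [ 0.54562525 -0.18045906  0.122     ] 1939
[ 0.59991583 -0.14845276  0.104     ] 30.5209176587774 0.06302278121809352 [ 0.59991281 -0.1484288   0.10441271]
[ 0.51101572 -0.12888031  0.104     ] 123.86175701633022 0.06211430569383539 [ 0.51142296 -0.12889556  0.10531848]
[ 0.49267331 -0.21417233  0.104     ] -147.51603213583516 0.06277333895934176 [ 0.49336179 -0.21363534  0.10584031]
[ 0.57618643 -0.2357314   0.104     ] -61.060917707531274 0.06315867326402715 [ 0.57627162 -0.23532414  0.10510526]
```

```bash
python3 - <<'E'
import numpy as np
c=np.array([.545,-.1805]);cur=np.array([.6025,-.1966])
t=np.radians(np.r_[-13,np.arange(-5,284,9.0),283])
for a in t:
  P=c+.062*np.array([np.cos(a),np.sin(a)]);d=np.round((P-cur)/.05,2);cur=cur+d*.05;print([0,*d.tolist(),0,0],end=', ')
print(len(t),cur)
E
```

```text
[0, 0.06, 0.04, 0, 0], [0, 0.03, 0.17, 0, 0], [0, -0.0, 0.2, 0, 0], [0, -0.03, 0.19, 0, 0], [0, -0.06, 0.19, 0, 0], [0, -0.09, 0.17, 0, 0], [0, -0.11, 0.16, 0, 0], [0, -0.14, 0.14, 0, 0], [0, -0.15, 0.11, 0, 0], [0, -0.18, 0.09, 0, 0], [0, -0.18, 0.07, 0, 0], [0, -0.19, 0.03, 0, 0], [0, -0.2, -0.0, 0, 0], [0, -0.19, -0.03, 0, 0], [0, -0.18, -0.06, 0, 0], [0, -0.18, -0.09, 0, 0], [0, -0.16, -0.11, 0, 0], [0, -0.14, -0.13, 0, 0], [0, -0.11, -0.16, 0, 0], [0, -0.09, -0.17, 0, 0], [0, -0.06, -0.19, 0, 0], [0, -0.04, -0.19, 0, 0], [0, 0.0, -0.19, 0, 0], [0, 0.03, -0.2, 0, 0], [0, 0.06, -0.18, 0, 0], [0, 0.09, -0.18, 0, 0], [0, 0.11, -0.16, 0, 0], [0, 0.14, -0.13, 0, 0], [0, 0.15, -0.12, 0, 0], [0, 0.18, -0.09, 0, 0], [0, 0.18, -0.06, 0, 0], [0, 0.19, -0.03, 0, 0], [0, 0.2, -0.0, 0, 0], [0, 0.19, 0.02, 0, 0], [0, -0.0, 0.0, 0, 0], 35 [ 0.559  -0.2411]
```

>>> drive_tool([
  [0,0.06,0.04,-0.6,0],
  [0,0,0,-0.6,0],
  [0,0,0,-0.6,0],
  [0,0,0,-0.5,0],
  [0,0,0,-0.3,0],
  [0,0,0,-0.13,0],
  [0,0,0,0,0],
  [0,0,0,0,0],
])

```text
t: 2.7
tool_pos: [0.6058, -0.1958, 0.0831]
tcp_rot: [0.001, 0.679, 0.734, 0.0]
wrist_force: [0.3, -0.1, 0.9]
opening: 0.0008
```

>>> drive_tool([
  [0,0.03,0.17,0,0],
  [0,0,0.2,0,0],
  [0,-0.03,0.19,0,0],
  [0,-0.06,0.19,0,0],
  [0,-0.09,0.17,0,0],
  [0,-0.11,0.16,0,0],
  [0,-0.14,0.14,0,0],
  [0,-0.15,0.11,0,0],
  [0,0,0,0,0],
  [0,0,0,0,0],
])

```text
t: 3.7
tool_pos: [0.5738, -0.1352, 0.0823]
tcp_rot: [0.0, 0.68, 0.733, -0.005]
wrist_force: [-7.6, -20.0, 8.2]
opening: 0.0006
```

```bash
python3 - <<'E'
from m import *
o,s=snap('top','t2'); print(o['t'],o['tool_pos'],o['wrist_force'])
im=s['pixels'][190:320,200:460,::-1];cv2.imwrite('pics/t2c.png',cv2.resize(im,None,fx=3,fy=3,interpolation=2))
E
```

```text
3.7 [ 0.5738445  -0.13516198  0.08226375] [ -7.58333698 -20.02589847   8.16746239]
```

View pics/t2c.png

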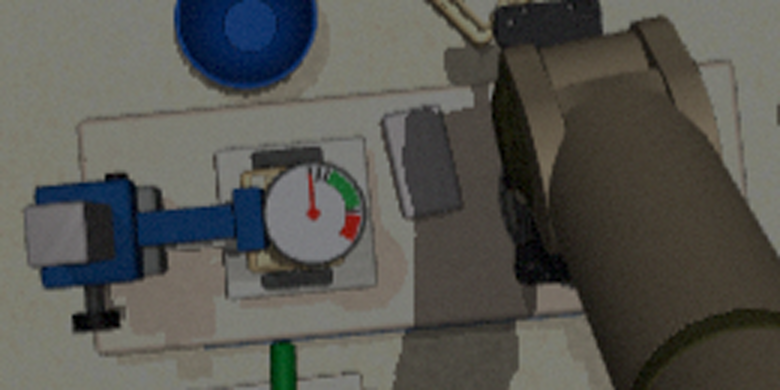

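The flat finger face meets the peg obliquely (21 N radial), so I'll back off and redo this with the tool turning along with the wheel.

>>> drive_tool([
  [0,0.15,-0.11,0,0],
  [0,0.14,-0.14,0,0],
  [0,0.11,-0.16,0,0],
  [0,0,0,0.5,0],
  [0,0,0,0.6,0],
  [0,0,0,0.6,0],
  [0,0.0,0,0.6,0],
  [0,0,0,0.3,0],
  [0,0,0,0,0],
])

```text
t: 4.65
tool_pos: [0.5994, -0.1491, 0.2144]
tcp_rot: [0.002, 0.679, 0.734, 0.001]
wrist_force: [-0.3, 0.3, 0.2]
opening: 0.0002
```

```bash
python3 - <<'E'
from m import *
o,s=snap('wrist','w3'); print(o['t'],o['tool_pos'],o['tcp_rot'],o['q'],o['wrist_force'])
E
```

```text
4.65 [ 0.59936127 -0.14910046  0.2144192 ] [0.00173555 0.67868536 0.73442597 0.00128817] [ 0.40200199  0.49493205 -0.36457022  1.84616831  0.23017241  0.8372932
  0.00198774] [-0.32062339  0.30228639  0.19068811]
```

View pics/w3.png

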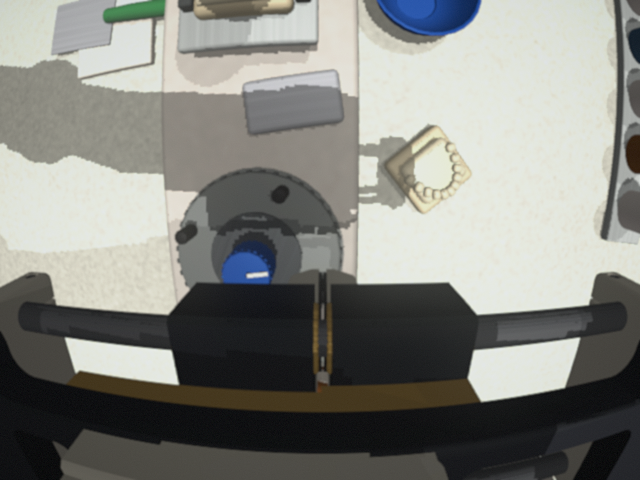

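The wrist view shows pegs at ~(281,193) and (186,232), so the wheel turned; bystanders are unmoved.

```bash
python3 - <<'E'
from m import *
s=load('w3');o=r.observe();A=np.array([.545,-.1805])
for u,v in [(282,190),(181,234)]:
  P=wcast(o,s,u,v,.104); print(P,np.degrees(np.arctan2(P[1]-A[1],P[0]-A[0])),np.hypot(*(P[:2]-A)))
# stroke: finger yaw=theta ; 
E
```

```text
[ 0.56746088 -0.11656541  0.104     ] 70.64309842295988 0.06776520624403701
[ 0.4875491  -0.15671964  0.104     ] 157.51411292449265 0.06217806228648157
```

>>> drive_tool([
  [0,-0.06,-0.2,0,-7.8],
  [0,-0.06,-0.2,0,-7.8],
  [0,-0.06,-0.2,0,-7.8],
  [0,-0.06,-0.2,0,-7.8],
  [0,-0.06,-0.2,0,-7.8],
  [0,-0.06,-0.2,0,-7.8],
  [0,-0.06,-0.2,0,-7.8],
  [0,-0.08,-0.2,0,-7.8],
  [0,-0.08,-0.16,0,-7.8],
  [0,0,0,-0.6,0],
  [0,0,0,-0.6,0],
  [0,0,0,-0.6,0],
  [0,0,0,-0.5,0],
  [0,0,0,-0.34,0],
  [0,0,0,0,0],
])

```text
t: 6.2
tool_pos: [0.567, -0.2365, 0.0765]
tcp_rot: [-0.001, 0.978, 0.211, -0.003]
wrist_force: [0.7, -0.2, -0.0]
opening: 0.0002
```

```bash
cat > arc.py <<'E'
import numpy as np,sys
from scipy.spatial.transform import Rotation as Ro
from station import r
a0,a1,st,dt=map(float,sys.argv[1:5]);c=np.array([.545,-.1805]);o=r.observe();cur=o['tool_pos'][:2].copy()
q=o['tcp_rot'];y=Ro.from_quat([q[1],q[2],q[3],q[0]]).as_matrix()[:,1]
print('pos',o['tool_pos'],'theta',np.degrees(np.arctan2(cur[1]-c[1],cur[0]-c[0])),'tooly',np.degrees(np.arctan2(y[1],y[0])),'F',o['wrist_force'],'q',o['q'].round(2),o['t'])
for a in np.radians(np.arange(a0,a1+.01,st)):
  P=c+.062*np.array([np.cos(a),np.sin(a)]);d=np.round((P-cur)/.05,2);cur=cur+d*.05;print([0,*d.tolist(),0,dt],end=', ')
print()
E
python3 arc.py -58 62 8 8
```

```text
pos [ 0.56697445 -0.23650516  0.07649012] theta -68.5767073840604 tooly -65.67574793034552 F [ 0.67560052 -0.1667656  -0.04926033] q [ 0.32  0.65 -0.02  1.96  0.03  0.53 -0.87] 6.2
[0, 0.22, 0.07, 0, 8.0], [0, 0.14, 0.1, 0, 8.0], [0, 0.12, 0.12, 0, 8.0], [0, 0.11, 0.14, 0, 8.0], [0, 0.09, 0.15, 0, 8.0], [0, 0.06, 0.16, 0, 8.0], [0, 0.04, 0.16, 0, 8.0], [0, 0.02, 0.18, 0, 8.0], [0, -0.01, 0.17, 0, 8.0], [0, -0.03, 0.17, 0, 8.0], [0, -0.05, 0.16, 0, 8.0], [0, -0.08, 0.16, 0, 8.0], [0, -0.09, 0.14, 0, 8.0], [0, -0.12, 0.13, 0, 8.0], [0, -0.13, 0.11, 0, 8.0], [0, -0.15, 0.09, 0, 8.0],
```

>>> drive_tool([
  [0,0.17,0.05,0.1,8],
  [0,0.14,0.1,0.04,8],
  [0,0.12,0.12,0,8],
  [0,0.11,0.14,0,8],
  [0,0.09,0.15,0,8],
  [0,0.06,0.16,0,8],
  [0,0.04,0.16,0,8],
  [0,0.02,0.18,0,8],
  [0,-0.01,0.17,0,8],
  [0,-0.03,0.17,0,8],
  [0,-0.05,0.16,0,8],
  [0,-0.08,0.16,0,8],
  [0,-0.09,0.14,0,8],
  [0,-0.12,0.13,0,8],
  [0,-0.13,0.11,0,8],
  [0,-0.15,0.09,0,8],
  [0,0,0,0,0],
  [0,0,0,0,0],
])

```text
t: 8.0
tool_pos: [0.5732, -0.1282, 0.0872]
tcp_rot: [-0.0, 0.241, 0.97, -0.0]
wrist_force: [-0.9, 0.1, -0.1]
opening: 0.0003
```

```bash
python3 arc.py 0 1 2 0
```

```text
pos [ 0.57323766 -0.12817941  0.08719719] theta 61.64406138064746 tooly 62.05163417082795 F [-0.88669302  0.0863884  -0.12490498] q [ 0.53  0.68 -0.62  2.    0.64  0.66  0.58] 8.0
[0, 0.68, -1.05, 0, 0.0],
```

>>> drive_tool([
  [0,0.13,-0.09,0,0],
  [0,0,0,0.6,-8],
  [0,0,0,0.6,-8],
  [0,0,0,0.6,-8],
  [0,0,0,0.4,-8],
  [0,-0.01,-0.18,0,-8],
  [0,-0.01,-0.18,0,-8],
  [0,-0.01,-0.18,0,-8],
  [0,-0.01,-0.18,0,-8],
  [0,-0.01,-0.18,0,-8],
  [0,-0.01,-0.18,0,-8],
  [0,-0.01,-0.18,0,-8],
  [0,-0.01,-0.18,0,-8],
  [0,-0.01,-0.18,0,-8],
  [0,-0.01,-0.18,0,-8],
  [0,-0.01,-0.18,0,-8],
  [0,0,-0.08,0,-4],
])

```text
t: 9.7
tool_pos: [0.5747, -0.2366, 0.1973]
tcp_rot: [0.0, 0.971, 0.24, 0.0]
wrist_force: [-0.0, -0.6, -0.1]
opening: 0.0005
```

```bash
python3 - <<'E'
from m import *
o,s=snap('wrist','w4'); print(o['t'],o['tool_pos'],o['tcp_rot'],o['q'],o['wrist_force'])
o,s=snap('scene','s4');im=s['pixels'][160:310,180:420,::-1];cv2.imwrite('pics/s4c.png',cv2.resize(im,None,fx=3.3,fy=3.3,interpolation=2))
E
```

```text
9.7 [ 0.57471632 -0.23663628  0.19730194] [2.72876424e-04 9.70667681e-01 2.40424997e-01 7.57062025e-06] [ 0.38351495  0.50047344 -0.12350344  1.86155903  0.08445035  0.78427371
 -0.8699938 ] [-0.01982941 -0.5987372  -0.08903311]
```

View pics/w4.png

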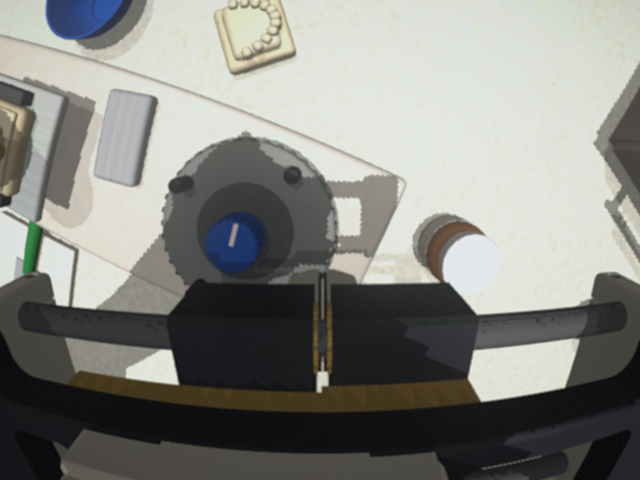

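View pics/s4c.png

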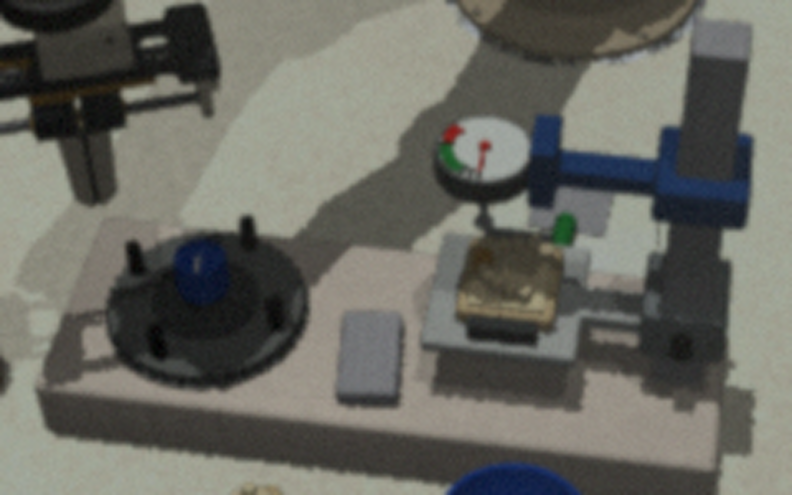

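The wrist view shows pegs at (179,184) and (293,175); the scene view shows the lift risen, with the foot still clear at (484,222) in the crop.

```bash
python3 - <<'E'
from m import *
s=load('w4');o=r.observe();A=np.array([.545,-.1805])
for u,v in [(177,184),(294,174)]:
  P=wcast(o,s,u,v,.104); print(P,np.degrees(np.arctan2(P[1]-A[1],P[0]-A[0])),np.hypot(*(P[:2]-A)))
W=world(load('scene0'));W2=world(load('s4'))
def med(W,x0,x1,u0,u1): return np.median(W[x0:x1,u0:u1,2])
print(med(W,262,270,312,318), [ (u,v,W2[v,u].round(3)) for u,v in [(325,232),(326,234),(326,236),(326,238),(327,226)]])
E
python3 arc.py -54 66 8 8
```

```text
[ 0.56225854 -0.12108317  0.104     ] 73.80323756371774 0.06187258937382934
[ 0.60806625 -0.19570093  0.104     ] -13.55158423621121 0.06487234288393182
0.09984652566369351 [(325, 232, array([0.498, 0.018, 0.14 ])), (326, 234, array([0.504, 0.022, 0.14 ])), (326, 236, array([0.527, 0.027, 0.157])), (326, 238, array([0.529, 0.028, 0.153])), (327, 226, array([0.53 , 0.03 , 0.194]))]
pos [ 0.57473162 -0.23625775  0.19723434] theta -61.93218543663238 tooly -61.900724444164645 F [ 0.63925821 -0.01960007  0.57089979] q [ 0.38  0.5  -0.12  1.86  0.09  0.78 -0.87] 9.8
[0, 0.13, 0.11, 0, 8.0], [0, 0.14, 0.11, 0, 8.0], [0, 0.11, 0.13, 0, 8.0], [0, 0.1, 0.15, 0, 8.0], [0, 0.08, 0.15, 0, 8.0], [0, 0.05, 0.17, 0, 8.0], [0, 0.03, 0.17, 0, 8.0], [0, 0.0, 0.17, 0, 8.0], [0, -0.01, 0.17, 0, 8.0], [0, -0.05, 0.17, 0, 8.0], [0, -0.06, 0.16, 0, 8.0], [0, -0.09, 0.15, 0, 8.0], [0, -0.1, 0.13, 0, 8.0], [0, -0.13, 0.13, 0, 8.0], [0, -0.14, 0.1, 0, 8.0], [0, -0.15, 0.08, 0, 8.0],
```

>>> drive_tool([
  [0,0,0,-0.6,0],
  [0,0,0,-0.6,0],
  [0,0,0,-0.6,0],
  [0,0,0,-0.44,0],
  [0,0.12,0.11,0,8],
  [0,0.14,0.11,0,8],
  [0,0.11,0.13,0,8],
  [0,0.1,0.15,0,8],
  [0,0.08,0.15,0,8],
  [0,0.05,0.17,0,8],
  [0,0.03,0.17,0,8],
  [0,0,0.17,0,8],
  [0,-0.01,0.17,0,8],
  [0,-0.05,0.17,0,8],
  [0,-0.06,0.16,0,8],
  [0,-0.09,0.15,0,8],
  [0,-0.1,0.13,0,8],
  [0,-0.13,0.13,0,8],
  [0,-0.14,0.1,0,8],
  [0,-0.14,0.07,0,8],
])

```text
t: 11.8
tool_pos: [0.5705, -0.1242, 0.0853]
tcp_rot: [0.001, 0.202, 0.979, -0.001]
wrist_force: [2.4, -4.2, -1.5]
opening: 0.0005
```

```bash
python3 arc.py 0 1 2 0
```

```text
pos [ 0.57052973 -0.12422571  0.08527187] theta 65.59781999813299 tooly 66.6599116079187 F [ 2.38265918 -4.17837305 -1.54105297] q [ 0.58  0.7  -0.7   2.01  0.72  0.69  0.58] 11.8
[0, 0.73, -1.13, 0, 0.0],
```

>>> drive_tool([
  [0,0.13,-0.09,0,0],
  [0,0,0,0.6,-8.2],
  [0,0,0,0.6,-8.2],
  [0,0,0,0.6,-8.2],
  [0,0,0,0.2,-8.2],
  [0,-0.14,0,0,-8.2],
  [0,-0.14,0,0,-8.2],
  [0,-0.14,0,0,-8.2],
  [0,-0.14,0,0,-8.2],
  [0,-0.14,0,0,-8.2],
  [0,-0.14,0,0,-8.2],
  [0,-0.14,0,0,-8.2],
  [0,-0.14,0,0,-8.2],
  [0,-0.14,0,0,-8.2],
  [0,-0.14,0,0,-8.2],
  [0,-0.14,0,0,-8.2],
  [0,-0.14,0,0,-8.2],
  [0,-0.14,0,0,-8.2],
  [0,-0.14,0,0,-8.2],
  [0,-0.18,0,0,-8.2],
])

```text
t: 13.8
tool_pos: [0.4707, -0.1278, 0.1856]
tcp_rot: [-0.0, 1.0, -0.0, 0.001]
wrist_force: [-0.4, -0.3, -0.9]
opening: 0.0007
```

```bash
python3 - <<'E'
from m import *
o,s=snap('wrist','w5'); np.save('pics/w5o.npy',o,allow_pickle=True);print(o['t'],o['tool_pos'],o['tcp_rot'],o['q'],o['wrist_force'])
for z in(.16,.17,.18,.19):print(wproj(o,s,[.5275,.029,z]))
o,s=snap('scene','s5')
E
```

```text
13.8 [ 0.47070406 -0.12781137  0.18558591] [-1.91894670e-04  9.99999549e-01 -1.47120134e-04  9.17912967e-04] [ 0.20499577  0.36640709 -0.07373799  2.16454451  0.0449736   0.61025789
 -1.47177205] [-0.43191804 -0.34696729 -0.85305239]
[ 68.59053287 177.14471617]
[ 58.87369224 178.81665531]
[ 48.52993152 180.65101584]
[ 37.51466442 182.66745825]
```

View pics/w5.png

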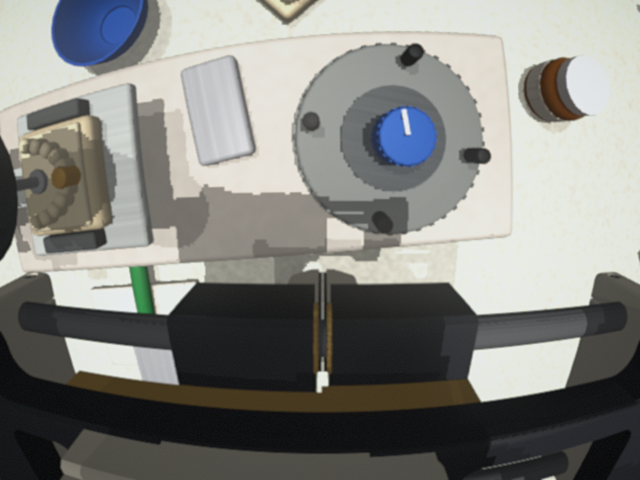

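Excellent view: the foot is the small grey disc at ~(37,180), the brass crown at ~(65,176), the dial edge at the left, with all pegs and the knob visible.

```bash
python3 - <<'E'
from m import *
np.set_printoptions(linewidth=220)
s=load('w5');o=np.load('pics/w5o.npy',allow_pickle=True).item();W=wworld(o,s)
im=s['pixels'][140:220,0:120,::-1];cv2.imwrite('pics/w5c.png',cv2.resize(im,None,fx=6.6,fy=6.6,interpolation=2))
for v in range(166,190,3): print(v,[tuple((W[v,u]*1000).astype(int)) for u in range(22,82,5)])
A=np.array([.545,-.1805])
for u,v in [(414,51),(310,120),(483,156),(381,225)]:
  P=wcast(o,s,u,v,.104); print(P,np.degrees(np.arctan2(P[1]-A[1],P[0]-A[0])),np.hypot(*(P[:2]-A)))
E
```

```text
166 [(np.int64(538), np.int64(76), np.int64(155)), (np.int64(537), np.int64(70), np.int64(156)), (np.int64(537), np.int64(66), np.int64(155)), (np.int64(536), np.int64(61), np.int64(155)), (np.int64(536), np.int64(56), np.int64(155)), (np.int64(535), np.int64(51), np.int64(155)), (np.int64(535), np.int64(46), np.int64(156)), (np.int64(535), np.int64(32), np.int64(167)), (np.int64(534), np.int64(27), np.int64(168)), (np.int64(534), np.int64(26), np.int64(163)), (np.int64(534), np.int64(24), np.int64(161)), (np.int64(533), np.int64(24), np.int64(155))]
169 [(np.int64(536), np.int64(76), np.int64(156)), (np.int64(535), np.int64(72), np.int64(155)), (np.int64(535), np.int64(66), np.int64(155)), (np.int64(535), np.int64(26), np.int64(192)), (np.int64(534), np.int64(56), np.int64(155)), (np.int64(533), np.int64(50), np.int64(156)), (np.int64(533), np.int64(46), np.int64(155)), (np.int64(533), np.int64(30), np.int64(169)), (np.int64(533), np.int64(25), np.int64(170)), (np.int64(532), np.int64(23), np.int64(167)), (np.int64(532), np.int64(23), np.int64(162)), (np.int64(531), np.int64(22), np
[... 2966 characters left out ...]
t64(28), np.int64(191)), (np.int64(525), np.int64(24), np.int64(191)), (np.int64(522), np.int64(52), np.int64(155)), (np.int64(521), np.int64(47), np.int64(156)), (np.int64(522), np.int64(29), np.int64(171)), (np.int64(522), np.int64(26), np.int64(170)), (np.int64(521), np.int64(25), np.int64(166)), (np.int64(521), np.int64(23), np.int64(163)), (np.int64(520), np.int64(25), np.int64(156))]
[ 0.60629858 -0.18881819  0.104     ] -7.727809863381727 0.061860389699083716
[ 0.55593733 -0.11858353  0.104     ] 79.98224270127652 0.06287506609290515
[ 0.53554534 -0.24029417  0.104     ] -98.98522578153397 0.06053704464037041
[ 0.48505581 -0.16721837  0.104     ] 167.5069974475416 0.061397940941727354
```

View pics/w5c.png

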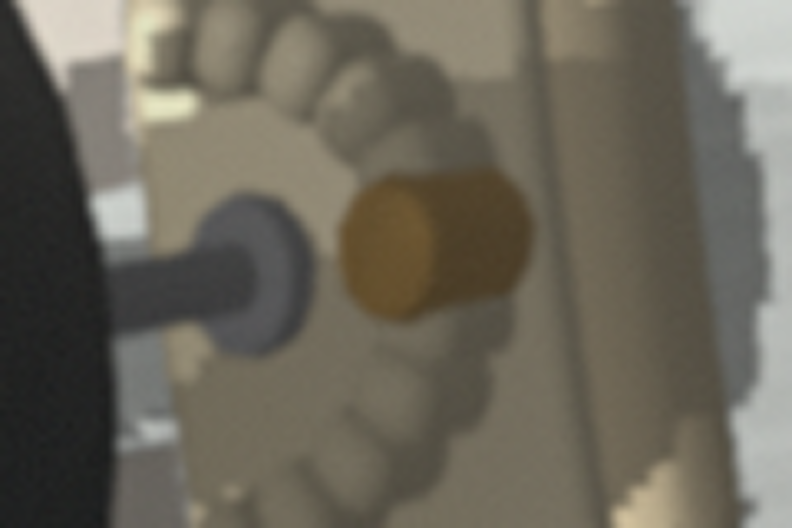

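```bash
python3 - <<'E'
from m import *
s=load('w5');o=np.load('pics/w5o.npy',allow_pickle=True).item()
for z in(.184,.186,.188,.19,.192): print(z,wproj(o,s,[.5275,.029-.007,z]),wproj(o,s,[.5275,.029+.007,z]),wproj(o,s,[.5275+.007,.029,z]))
for z in(.168,.17,.172): print(z,wproj(o,s,[.5275,.029-.007,z]),wproj(o,s,[.5275,.029+.007,z]))
E
```

```text
0.184 [ 52.7118455  180.62664133] [ 36.04786447 182.23761597] [ 43.3190914  169.07257848]
0.186 [ 50.51819315 181.0240705 ] [ 33.84085275 182.64581156] [ 41.10076078 169.37870649]
0.188 [ 48.29548886 181.42938352] [ 31.60701105 183.06169533] [ 38.85412096 169.69142143]
0.19 [ 46.0433182  181.84277093] [ 29.34601623 183.48543887] [ 36.57879564 170.01088948]
0.192 [ 43.7612647  182.26442807] [ 27.05754558 183.91721754] [ 34.27440762 170.33728113]
0.168 [ 69.26402813 177.70966099] [ 52.77678254 179.22943655]
0.17 [ 67.2882076  178.05033736] [ 50.77281514 179.58186929]
0.172 [ 65.28654533 178.39753379] [ 48.74458634 179.94074671]
```

>>> drive_tool([
  [0,0.22,-0.21,0,3.4],
  [0,0.22,-0.21,0,3.4],
  [0,0.22,-0.21,0,3.4],
  [0,0.22,-0.21,0,3.4],
  [0,0.22,-0.21,0,3.4],
  [0,0.22,-0.21,0,3.4],
  [0,0.22,-0.21,0,3.4],
  [0,0.22,-0.21,0,3.4],
  [0,0.22,-0.21,0,3.4],
  [0,0.2,-0.19,0,3.4],
  [0,0,0,-0.6,0],
  [0,0,0,-0.6,0],
  [0,0,0,-0.5,0],
  [0,0,0,-0.3,0],
  [0,0,0,0,0],
])

```text
t: 15.4
tool_pos: [0.5781, -0.2315, 0.0833]
tcp_rot: [-0.001, 0.955, 0.297, -0.001]
wrist_force: [0.3, 0.5, 0.9]
opening: 0.0004
```

```bash
python3 arc.py -48 72 8 8
```

```text
pos [ 0.57808909 -0.23153901  0.08329051] theta -57.0442620113112 tooly -55.419425763103064 F [0.33264302 0.45051309 0.9076506 ] q [ 0.42  0.65 -0.19  1.94  0.21  0.57 -0.88] 15.4
[0, 0.17, 0.1, 0, 8.0], [0, 0.12, 0.12, 0, 8.0], [0, 0.1, 0.14, 0, 8.0], [0, 0.08, 0.16, 0, 8.0], [0, 0.06, 0.16, 0, 8.0], [0, 0.04, 0.17, 0, 8.0], [0, 0.01, 0.17, 0, 8.0], [0, -0.01, 0.17, 0, 8.0], [0, -0.04, 0.17, 0, 8.0], [0, -0.06, 0.17, 0, 8.0], [0, -0.08, 0.15, 0, 8.0], [0, -0.1, 0.14, 0, 8.0], [0, -0.12, 0.12, 0, 8.0], [0, -0.14, 0.11, 0, 8.0], [0, -0.15, 0.09, 0, 8.0], [0, -0.16, 0.06, 0, 8.0],
```

>>> drive_tool([
  [0,0.15,0.1,0,8],
  [0,0.12,0.12,0,8],
  [0,0.1,0.14,0,8],
  [0,0.08,0.16,0,8],
  [0,0.06,0.16,0,8],
  [0,0.04,0.17,0,8],
  [0,0.01,0.17,0,8],
  [0,-0.01,0.17,0,8],
  [0,-0.04,0.17,0,8],
  [0,-0.06,0.17,0,8],
  [0,-0.08,0.15,0,8],
  [0,-0.1,0.14,0,8],
  [0,-0.12,0.12,0,8],
  [0,-0.14,0.11,0,8],
  [0,-0.08,0.05,0,4],
  [0,-0.07,0.04,0,4],
  [0,-0.08,0.03,0,0],
  [0,-0.08,0.03,0,0],
  [0,0,0,0,0],
])

```text
t: 17.3
tool_pos: [0.5635, -0.1223, 0.0859]
tcp_rot: [0.001, 0.222, 0.975, -0.0]
wrist_force: [1.5, -1.0, 1.7]
opening: 0.0004
```

```bash
python3 arc.py 0 1 2 0
```

```text
pos [ 0.56351999 -0.12227957  0.08591553] theta 72.35407157117349 tooly 64.40083487336113 F [ 1.50580796 -0.99695838  1.6527303 ] q [ 0.6   0.71 -0.74  2.02  0.75  0.7   0.5 ] 17.3
[0, 0.87, -1.16, 0, 0.0],
```

>>> drive_tool([
  [0,0.15,-0.07,0,0],
  [0,0,0,0.6,-8.1],
  [0,0,0,0.6,-8.1],
  [0,0,0,0.6,-8.1],
  [0,0,0,0.2,-8.1],
  [0,-0.13,0,0,-8.1],
  [0,-0.13,0,0,-8.1],
  [0,-0.13,0,0,-8.1],
  [0,-0.13,0,0,-8.1],
  [0,-0.13,0,0,-8.1],
  [0,-0.13,0,0,-8.1],
  [0,-0.13,0,0,-8.1],
  [0,-0.13,0,0,-8.1],
  [0,-0.13,0,0,-8.1],
  [0,-0.13,0,0,-8.1],
  [0,-0.13,0,0,-8.1],
  [0,-0.13,0,0,-8.1],
  [0,-0.13,0,0,-8.1],
  [0,-0.16,0,0,-8.1],
  [0,-0.15,0,0,-8.1],
])

```text
t: 19.3
tool_pos: [0.4705, -0.1251, 0.1849]
tcp_rot: [-0.0, 1.0, 0.002, -0.001]
wrist_force: [0.9, 0.1, 0.8]
opening: 0.0002
```

```bash
python3 - <<'E'
from m import *
o,s=snap('wrist','w6'); np.save('pics/w6o.npy',o,allow_pickle=True);print(o['t'],o['tool_pos'],o['tcp_rot'],o['q'],o['wrist_force'])
im=s['pixels'][140:220,0:120,::-1];cv2.imwrite('pics/w6c.png',cv2.resize(im,None,fx=6.6,fy=6.6,interpolation=2))
for z in(.18,.182,.184,.186,.188,.19): print(z,wproj(o,s,[.5275,.029-.007,z]),wproj(o,s,[.5275,.029+.007,z]),wproj(o,s,[.5275+.007,.029,z]))
E
```

```text
19.3 [ 0.47050134 -0.12510957  0.1849368 ] [-3.24113252e-04  9.99997475e-01  2.15951752e-03 -5.30188794e-04] [ 0.2458751   0.36949115 -0.13511361  2.16223033  0.08343717  0.6157189
 -1.51491909] [0.88322538 0.07710461 0.78885788]
0.18 [ 59.76657775 178.07443151] [ 42.83201553 179.60479896] [ 50.31014453 166.54878356]
0.182 [ 57.62290985 178.45451179] [ 40.6675656  179.99626586] [ 48.13860452 166.83799779]
0.184 [ 55.45040347 178.84220598] [ 38.476336  180.3951951] [ 45.9388867  167.13353138]
0.186 [ 53.24862803 179.23770171] [ 36.25798595 180.80175696] [ 43.71059753 167.43554733]
0.188 [ 51.01714975 179.64119154] [ 34.0121742  181.21612568] [ 41.45334149 167.74421303]
0.19 [ 48.75553195 180.05287299] [ 31.73855935 181.63847945] [ 39.16672142 168.05970033]
```

View pics/w6c.png

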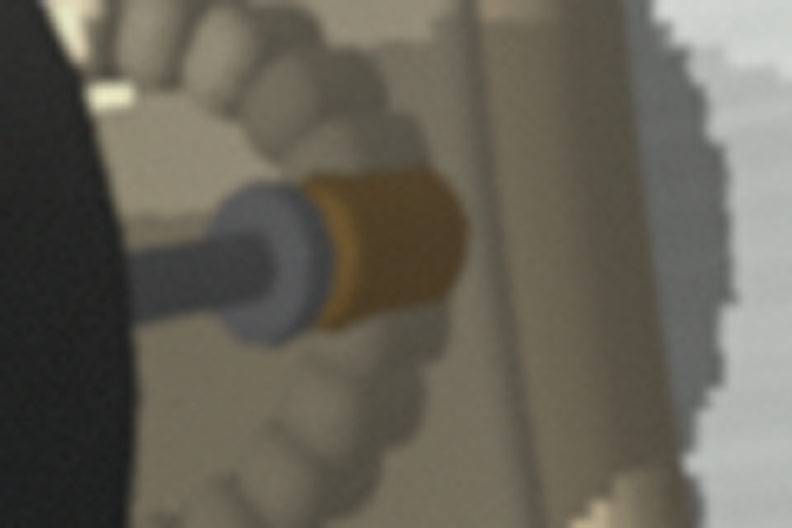

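View pics/w6.png

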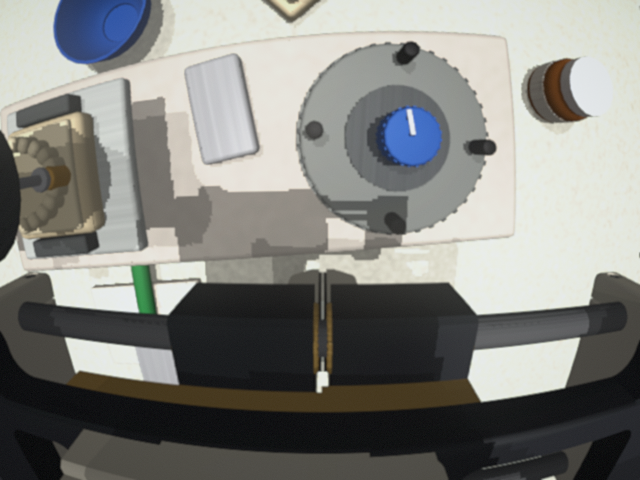

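```bash
python3 - <<'E'
from m import *
A=np.array([.545,-.1805])
for n,L in (('w5',[(414,51),(310,120),(483,156),(381,225)]),('w6',[(409,48),(313,129),(488,147),(393,226)])):
  s=load(n);o=np.load(f'pics/{n}o.npy',allow_pickle=True).item();W=wworld(o,s);p=s['pixels'].astype(int)
  a=[]
  hi=(p.max(2)<60)&(W[...,2]>.099)&(W[...,2]<.112);hi[:,:260]=0;hi[:,520:]=0;hi[255:]=0
  for c,st,m in blobs(hi,15):
    P=wcast(o,s,*c,.104); print(n,c,st[4],P.round(4),(np.degrees(np.arctan2(P[1]-A[1],P[0]-A[0]))%90).round(1),np.hypot(*(P[:2]-A)).round(4))
s=load('w6');p=s['pixels'].astype(int);o=np.load('pics/w6o.npy',allow_pickle=True).item();W=wworld(o,s)
for v in(174,178,182): print(v,[(u,*p[v,u],*(W[v,u,1:]*1000).round(0)) for u in range(40,72,2)])
E
```

```text
w5 [414.32919255  51.44099379] 161 [ 0.606 -0.189  0.104] 82.0 0.0616
w5 [480.90816327 155.44897959] 98 [ 0.5358 -0.2386  0.104 ] 81.0 0.0588
w5 [383.81463415 224.08780488] 205 [ 0.4857 -0.1692  0.104 ] 79.2 0.0604
w6 [410.16071429  49.67261905] 168 [ 0.6066 -0.1825  0.104 ] 88.1 0.0616
w6 [487.21311475 146.94262295] 122 [ 0.5423 -0.24    0.104 ] 87.4 0.0595
w6 [397.12953368 225.22797927] 193 [ 0.4849 -0.1757  0.104 ] 85.4 0.0603
174 [(40, np.int64(86), np.int64(86), np.int64(87), np.float64(27.0), np.float64(192.0)), (42, np.int64(87), np.int64(87), np.int64(88), np.float64(25.0), np.float64(192.0)), (44, np.int64(84), np.int64(85), np.int64(85), np.float64(25.0), np.float64(190.0)), (46, np.int64(71), np.int64(72), np.int64(72), np.float64(23.0), np.float64(191.0)), (48, np.int64(71), np.int64(69), np.int64(66), np.float64(23.0), np.float64(190.0)), (50, np.int64(101), np.int64(81), np.int64(51), np.float64(26.0), np.float64(185.0)), (52, np.int64(103), np.int64(82), np.int64(47), np.float64(24.0), np.float64(184.0)), (54, np.int64(84), np.int64(67), np.int64(40), np.float64(24.0),
[... 2733 characters left out ...]
p.float64(184.0)), (56, np.int64(75), np.int64(60), np.int64(36), np.float64(22.0), np.float64(183.0)), (58, np.int64(75), np.int64(60), np.int64(38), np.float64(22.0), np.float64(181.0)), (60, np.int64(74), np.int64(59), np.int64(36), np.float64(22.0), np.float64(180.0)), (62, np.int64(75), np.int64(61), np.int64(39), np.float64(24.0), np.float64(176.0)), (64, np.int64(76), np.int64(62), np.int64(39), np.float64(24.0), np.float64(174.0)), (66, np.int64(74), np.int64(60), np.int64(37), np.float64(24.0), np.float64(172.0)), (68, np.int64(81), np.int64(69), np.int64(50), np.float64(24.0), np.float64(170.0)), (70, np.int64(111), np.int64(104), np.int64(88), np.float64(23.0), np.float64(169.0))]
```

Wheel rotation gives a gap of ≈4.6 mm and the image edges ≈3.7 mm, so both are inside 2–6 mm. I'll pause there, then go above the knob with the fingers at 60 mm so they pass inside the pegs.

>>> drive_tool([
  [60,0,0,0,0],
  [60,0,0,0,0],
  [60,0,0,0,0],
  [60,0,0,0,0],
  [60,0,0,0,0],
  [60,0,0,0,0],
  [60,0,0,0,0],
  [60,0,0,0,0],
  [60,0.25,-0.18,0,0],
  [60,0.25,-0.18,0,0],
  [60,0.25,-0.19,0,0],
  [60,0.25,-0.19,0,0],
  [60,0.25,-0.19,0,0],
  [60,0.24,-0.18,0,0],
  [60,0,0,0,0],
  [60,0,0,0,0],
])

```text
t: 20.95
tool_pos: [0.5453, -0.1811, 0.1848]
tcp_rot: [-0.0, 1.0, 0.005, -0.0]
wrist_force: [-0.9, 0.4, -0.5]
opening: 0.0601
```

```bash
python3 - <<'E'
from m import *
o,s=snap('wrist','w7'); print(o['t'],o['tool_pos'],o['opening'],o['q'])
E
```

```text
20.95 [ 0.54533145 -0.18109072  0.18481457] 0.06010166930408825 [ 0.31126243  0.4637864  -0.12598684  1.97691785  0.0865736   0.70641174
 -1.42834377]
```

View pics/w7.png

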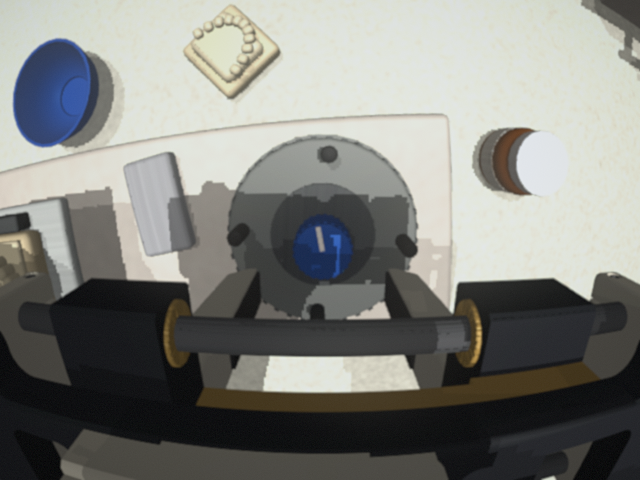

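The knob sits at (323,248), centred between the fingers with pegs outside them. Descending and closing.

>>> drive_tool([
  [56,0,0,-0.5,0],
  [56,0,0,-0.5,0],
  [56,0,0,-0.4,0],
  [56,0,0,-0.25,0],
  [56,0,0,-0.1,0],
  [56,0,0,0,0],
  [38,0,0,0,0],
  [30,0,0,0,0],
  [30,0,0,0,0],
  [30,0,0,0,0],
  [30,0,0,0,0],
], newtons=15)

```text
t: 22.1
tool_pos: [0.5457, -0.1811, 0.0983]
tcp_rot: [0.0, 1.0, 0.005, 0.001]
wrist_force: [-0.4, -0.9, 6.7]
opening: 0.0373
```

>>> drive_tool([
  [30,0,0,0,7],
  [30,0,0,0,7],
  [30,0,0,0,7],
  [30,0,0,0,7],
])

```text
t: 22.5
tool_pos: [0.5456, -0.1806, 0.0983]
tcp_rot: [0.0, 0.968, 0.249, 0.0]
wrist_force: [-1.2, 1.6, 6.6]
opening: 0.0379
```

```bash
python3 - <<'E'
from m import *
o,s=snap('top','t8'); print(o['t'],o['tool_pos'],o['opening'],o['q'],o['wrist_force'],o['wrist_torque'])
im=s['pixels'][190:320,200:460,::-1];cv2.imwrite('pics/t8c.png',cv2.resize(im,None,fx=3,fy=3,interpolation=2))
E
```

```text
22.5 [ 0.54559733 -0.18064055  0.09832989] 0.03785777917741507 [ 0.38939321  0.59213252 -0.24507065  2.03836374  0.26654312  0.54000667
 -1.11187767] [-1.23197599  1.63998716  6.64033964] [ 0.38449488  0.37844791 -0.03632846]
```

View pics/t8c.png

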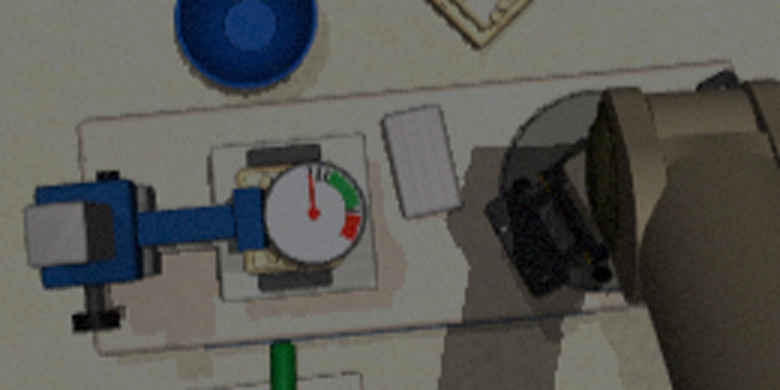

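Needle is at rest and the dial stays visible at (313,212) in the crop. Continuing the turn.

>>> drive_tool([
  [30,0,0,0,7],
  [30,0,0,0,7],
  [30,0,0,0,7],
  [30,0,0,0,7],
  [30,0,0,0,7],
  [30,0,0,0,7],
  [30,0,0,0,7],
  [30,0,0,0,7],
  [30,0,0,0,7],
  [30,0,0,0,7],
  [30,0,0,0,7],
  [30,0,0,0,7],
  [30,0,0,0,7],
  [30,0,0,0,7],
  [30,0,0,0,0],
])

```text
t: 24.05
tool_pos: [0.5441, -0.1804, 0.0983]
tcp_rot: [-0.001, 0.447, 0.894, -0.0]
wrist_force: [-6.1, 3.4, 13.0]
opening: 0.0375
```

```bash
cat > dial.py <<'E'
from m import *
import sys
n=sys.argv[1];o,s=snap('top',n); print(o['t'],o['tool_pos'],o['opening'],o['q'],o['wrist_force'],o['wrist_torque'])
im=s['pixels'][190:320,200:460,::-1];cv2.imwrite(f'pics/{n}c.png',cv2.resize(im,None,fx=3,fy=3,interpolation=2))
E
python3 dial.py t9
```

```text
24.05 [ 0.54410597 -0.18039831  0.09825146] 0.037474139235130835 [ 0.7001912   0.68108068 -0.72087347  2.02002252  0.69789955  0.70381887
  0.17448517] [-6.12735444  3.36791229 12.96086986] [0.42141608 1.3864369  0.08757708]
```

View pics/t9c.png

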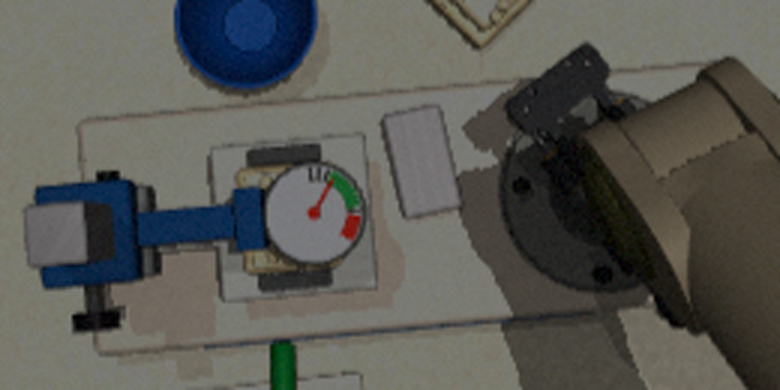

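The needle is at the start of green (tip (331,182), ≈0.6 rad), earlier than expected. I'll check whether the wheel moved.

```bash
python3 - <<'E'
from m import *
s=load('t9');A=np.array([.5445,-.1795]);W=world(s)
for u,v in [(200+521/3,190+185/3),(200+602/3,190+273/3)]:
  P=cast(s,u,v,.104);print(P,np.degrees(np.arctan2(P[1]-A[1],P[0]-A[0])),np.hypot(*(P[:2]-A)),W[int(v),int(u)])
for n in('top0','t2','t8','t9'):
  s=load(n);p=s['pixels'].astype(int);red=(p[...,0]>1.8*p[...,1])&(p[...,0]>70);red[:,:280]=0;red[:,330:]=0;red[:235]=0;red[290:]=0
  for c,st,m in blobs(red,3): print(n,c.round(1),st)
im=load('t9')['pixels'][235:290,280:330,::-1];cv2.imwrite('pics/t9d.png',cv2.resize(im,None,fx=10,fy=10,interpolation=2))
E
```

```text
[ 0.54769379 -0.11738508  0.104     ] 87.0565897737024 0.06219697521299009 [ 0.54912647 -0.11585225  0.10517725]
[ 0.48351824 -0.17501801  0.104     ] 175.79647744449582 0.06114624511261538 [ 0.48358757 -0.17326699  0.10630286]
top0 [303.6 256.6] [303 248   3  15  25]
top0 [316.5 265.2] [314 262   6   8  36]
t2 [303.6 256.6] [303 248   3  15  25]
t2 [316.6 265.1] [314 262   6   8  35]
t8 [303.6 256.5] [303 248   3  15  26]
t8 [316.6 265.1] [314 262   6   8  35]
t9 [305.8 257.7] [303 250   8  13  26]
t9 [316.7 265.2] [314 262   6   8  35]
```

View pics/t9d.png

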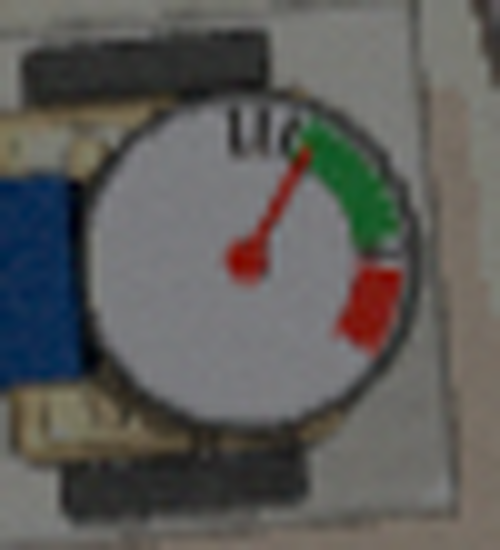

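Needle at ≈0.6 rad, the lower edge of green; the wheel phase is unchanged (≈86–87°). 28° more gives ≈1.0 rad.

>>> drive_tool([
  [30,0,0,0,7],
  [30,0,0,0,7],
  [30,0,0,0,7],
  [30,0,0,0,7],
  [30,0,0,0,0],
  [30,0,0,0,0],
])

```text
t: 24.7
tool_pos: [0.5439, -0.1807, 0.0982]
tcp_rot: [-0.001, 0.22, 0.976, -0.001]
wrist_force: [-7.6, 1.2, 13.2]
opening: 0.0375
```

```bash
python3 dial.py t10; python3 - <<'E'
from m import *
im=load('t10')['pixels'][235:290,280:330,::-1];cv2.imwrite('pics/t10d.png',cv2.resize(im,None,fx=10,fy=10,interpolation=2))
E
```

```text
24.7 [ 0.54390692 -0.18072927  0.0982436 ] 0.037481869703762716 [ 0.77304173  0.72310275 -0.84525834  2.01575067  0.79208617  0.77062635
  0.56886369] [-7.63499882  1.16583469 13.18184194] [0.31006538 1.42334556 0.04428508]
```

View pics/t10d.png

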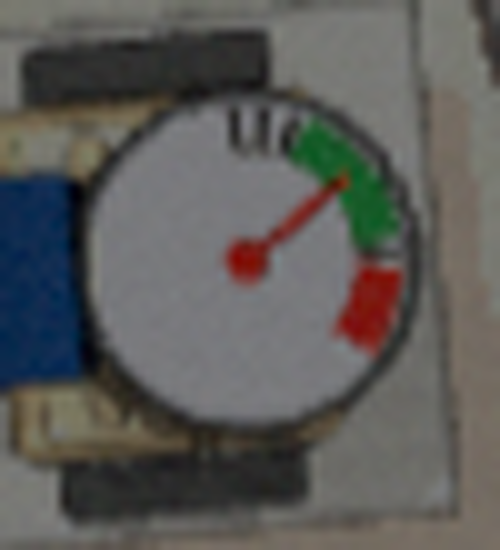

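The needle points mid-green (tip (345,178), ≈1.0 rad). Releasing and withdrawing upward.

>>> drive_tool([
  [42,0,0,0,0],
  [48,0,0,0,0],
  [56,0,0,0,0],
  [56,0,0,0,0],
  [56,0,0,0,0],
  [56,0,0,0.2,0],
  [56,0,0,0.4,0],
  [56,0,0,0.6,0],
  [56,0,0,0.6,0],
  [56,0,0,0.6,0],
  [56,0,-0.3,0.2,0],
  [56,0,-0.6,0,0],
  [56,0,-0.6,0,0],
  [56,0,-0.5,0,0],
  [56,0,0,0,0],
  [56,0,0,0,0],
])

```text
t: 26.35
tool_pos: [0.5451, -0.2807, 0.228]
tcp_rot: [0.0, 0.22, 0.975, 0.0]
wrist_force: [-0.3, 0.3, 0.1]
opening: 0.0558
```

```bash
python3 dial.py t11; python3 - <<'E'
from m import *
im=load('t11')['pixels'][235:290,280:330,::-1];cv2.imwrite('pics/t11d.png',cv2.resize(im,None,fx=10,fy=10,interpolation=2))
o,s=snap('scene','s11');im=s['pixels'][160:310,180:420,::-1];cv2.imwrite('pics/s11c.png',cv2.resize(im,None,fx=3.3,fy=3.3,interpolation=2))
E
```

```text
26.35 [ 0.5451292  -0.28074181  0.22798533] 0.055792810254819886 [ 1.00994454  0.62798077 -0.98214399  1.81618326  0.60498088  1.03175424
  0.91454135] [-0.33842246  0.30460229  0.13285353] [ 0.02122748 -0.21938462  0.05528691]
```

View pics/t11d.png

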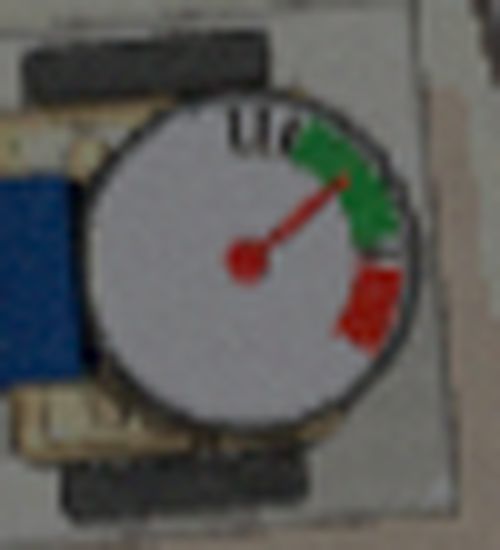

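View pics/s11c.png

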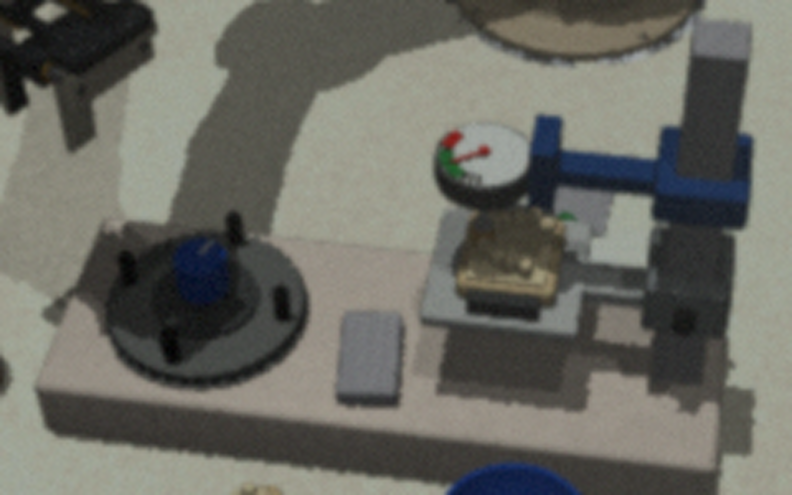

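View pics/t11c.png

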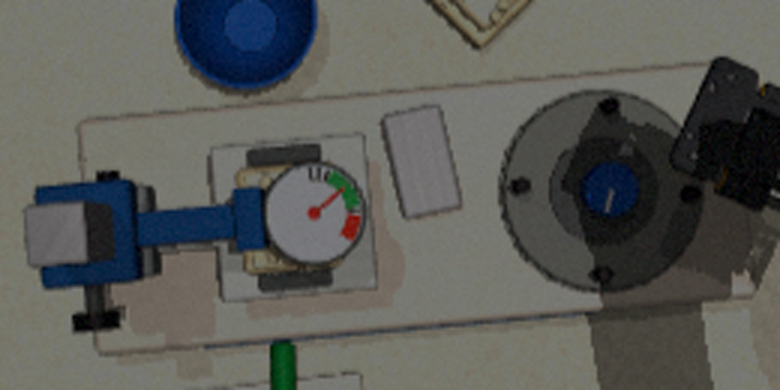

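The needle holds mid-green after release, the gripper is clear, and nothing else has moved. Handing in.

```bash
python3 -c "
from station import r
print(r.observe()['t']);print(r.job_done())"
```

```text
26.45
the job is handed in; nothing more can be done
None
```

The crown is measured and the job handed in at 26.5 s. The dial needle rests in the middle of the green sector (about 1.0 rad), never having shown red in any picture.

- **Wheel:** I raised the model with the coarse wheel alone, in one short push and three longer ones. The short first push had poor contact and pressed with about 21 N before I backed off and changed the technique. I then paused with the foot clear of the crown.
- **Knob:** I lowered the gauge with one grip of about 154° on the fine knob, let go and withdrew.

**Last checks:**
- The needle reading was the same before and after I let go.
- The wheel did not shift while I turned the knob.
- The bystanders were still in place, and the arm reads no contact force.

**Disagreement:** my figures for the gap at the pause do not match. The close-up picture gave about 3.7 mm and the wheel rotation about 4.6 mm. Working back from the knob turn and the final needle gives 2.7 to 3.2 mm. All are within 2 to 6 mm.

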